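# Resuspend the green-capped tube on the touch vortex mixer

### The arm

A 7-joint arm with a two-finger parallel gripper is mounted at the origin on a cart in front of the work surface, level with it; the furniture and walls round the work are solid. World frame = base frame: x ahead of the robot, y to its left, z up, the work surface at z = 0. Lengths are in m, angles in degrees, forces in N, time in s.
With the tool pointing down it reaches from about 0.425 to 0.875 m from the base axis. Payload 4.7 kg.
Tool frame: the origin (TCP) lies between the finger pads; the fingertips stand 8 mm ahead of it and the grasp point (between the pads) lies 11 mm behind it (env.tip_extent is the distance from the TCP to the fingertips, in m); z points along the fingers, y is the line along which they close (so a half turn about z gives the same grasp; the last joint's range is limited). The gripper opens to 87 mm and grips with 3 to 60 N. Pads are 19 mm wide; open, the fingers measure 117 mm over their backs; the gripper's body (75 mm by 190 mm) begins 51 mm behind the grasp point.
Start: joints at [-68.119, 18.392, -4.016, 83.108, 1.295, 78.541, -3.26], TCP at [0.234, 0.607, 0.231] pointing down, gripper open.
Joint ranges: [-163.93, 163.93], [-17.29, 119.83], [-79.2, 71.16], [3.27, 140.29], [-89.18, 269.18], [5.43, 117.66], [-154.24, 154.24]. Speed limits (degrees/s): [147.25, 147.25, 180, 180, 180, 180, 180].

### API

Orientations are given as [roll, pitch, yaw] about the fixed x, y, z axes, in that order (R = Rz(yaw) Ry(pitch) Rx(roll)).
In Python, from cell import sensors, vision, workorder, env gives the robot as it stands.
- The arm moves only by the tool drive_tool, never from a script. Its argument "moves" is a list of rows, each an object of numbers: "x", "y", "z": the shift along the tool's x, y, z in mm; "rx", "ry", "rz": the turn, a rotation vector about the tool's x, y, z in rad; "fingers": the closure, from -1 (fully open) to 1 (shut). In form: [{"x": .., "y": .., "z": .., "rx": .., "ry": .., "rz": .., "fingers": ..}, ...]. A call has 1 to 20 rows; each row is the pose to reach, as a shift and turn from the pose commanded when the call began, along the tool's axes at that moment; what a row does not reach only later rows make up. A row lasts 1/8 s, in which the tool goes at most 62.5 mm and 10.7 degrees, less where a joint would pass 70% of its speed; a pose out of reach is approached as far as the arm can. A call with a gripper value outside its range is refused whole. The fingers move at their own pace and stop on an object; "force" is the grip in N (left out, the last holds). Time passes only in rows, so rows that repeat a pose let the fingers close. It gives the time, the measured TCP pose, the force, the opening and the grip force at its end, in the units of the state.
- sensors.get_obs(): the state, without advancing time (a new reading comes with each control period).
- vision.read_camera(name): name is "side" or "top"; returns a dict with "image" (400x640x3 uint8, red, green, blue), "fx", "fy", "cx", "cy" (pixels), "R" (3x3) and "t" (3): a world point X has camera coordinates R X + t. Camera axes: x right, y down, z forward; pixel columns grow to the right and rows downward; lengths in m; the calibration is good to about 2 mm. A picture is of the moment at which its call begins. There is no depth.
- workorder.sign_off(): hands the job in; it is judged then, once.
The state is a dict: "time_s": time; "qpos": joint angles; "joint_velocities": joint speeds; "effort": joint torques, N m; "tool_pos": TCP position; "tool_rot": TCP orientation; "force": force on the tool from outside, world axes, zero at the start; "wrist_torque": the same for the moment, N m; "grip_width": finger opening in m; "grasp_force": force on a finger pad.
Only numpy, scipy, OpenCV 4.12 (cv2) and the standard library are available. Lean on these libraries where they do the work, as an engineer would, in place of code of your own. Each camera call takes 0.05 s, during which the arm holds its last target. There are 200 camera calls.

### The job

The sample in the green-capped tube has settled: lift that tube out of the freely spinning carousel and resuspend it on the vortex mixer. Stand the tube upright in the mixer's black rubber cup and, gripping it all the while, push the spring-loaded cup down with it by about 5 mm, half of its travel (less does not start the mixer, more stalls it); never ram the glass tube into it. Keep it pressed there without a break for at least three seconds and finish the program still gripping and pressing it so, with the other tubes left standing in the carousel and everything else left where it was.

Things in the scene. Friction and masses are not known exactly. Their poses are not given: they have to be found in the camera images.
- green_tube: blood tube 90 mm tall with a glass body 12 mm across and a green cap 15.6 mm across over its top 18 mm; origin at the centre of its underside, z along the tube to the cap; starts upright in one of the carousel's sockets; 11 g; the tube to be mixed; grip it by the cap from above (cap middle 81 mm above the origin); its underside is modelled flat
- carousel: tube carousel, foot fixed to the table; origin at the centre of its underside. Its rotor (blue disc 162 mm across, white upper deck, black centre knob 65 mm high) spins freely about the vertical at a touch. Six white sockets 60 degrees apart, 60 mm from the axis: bore 15 mm, floor 23.5 mm and rim 59.5 mm above the table; four hold tubes (tops at 113.5 mm). The frame does not turn with the rotor
- mixer: touch-operated vortex mixer, fixed to the table: white case 118 x 104 mm, dial and red rocker switch on its front (-x), 74 mm high without the head; origin at the centre of its underside, z up. In the middle of its top is the moving head: an aluminium disc 54 mm across carrying a black rubber cup 43 mm across outside, its rim 119 mm above the table when not pressed
- cup_seat (a point): centre of the inner floor of the mixer's black rubber cup, 99 mm above the table when not pressed, on the mixer's vertical axis; moves down with the head. The cup is a funnel 20 mm deep, about 32 mm across inside at the rim and 19 mm at the floor
- mixer_head (a joint): downward travel of the mixer's head in m: 0 when free, 0.010 at its stop. A spring carries it: about 3.5 N to start moving, then 0.9 N per mm, so about 8 N at 5 mm; it springs back up when let go. The mixer runs between 0.003 and 0.007
- red_tube: blood tube 90 mm tall with a glass body 12 mm across and a red cap 15.6 mm across over its top 18 mm; origin at the centre of its underside, z along the tube to the cap; starts upright in one of the carousel's sockets; to be left there
- purple_tube: blood tube 90 mm tall with a glass body 12 mm across and a purple cap 15.6 mm across over its top 18 mm; origin at the centre of its underside, z along the tube to the cap; starts upright in one of the carousel's sockets; to be left there
- violet_tube: blood tube 90 mm tall with a glass body 12 mm across and a purple cap 15.6 mm across over its top 18 mm; origin at the centre of its underside, z along the tube to the cap; starts upright in one of the carousel's sockets (the second purple one); to be left there
- petri_dish: clear petri dish, 62 mm across, 14 mm high, lying loose behind the work; bystander
- stain_bottle_red: white dropper bottle with a red cap, 37 mm across, 98 mm tall; bystander
- stain_bottle_blue: white dropper bottle with a blue cap, 37 mm across, 98 mm tall; bystander
- specimen_cup: specimen cup with a yellow lid, 65 mm across, 64 mm tall; bystander
- gauze_roll: upright white gauze roll, 43 mm across, 60 mm tall; bystander

How it is judged (in metres and radians):
On the way, in this order (a step that is already met when the one before it is completed fails the run):
1. the green-capped tube is lifted clear out of the carousel (height (world z) of green_tube above 0.075 m and contact force between the fingers and green_tube above 1 N), for 0.1 s.
2. the gripped tube, upright in the cup, keeps the mixer's head pressed 3 to 7 mm down for three seconds without a break (value of joint mixer_head between 0.003 and 0.007 m and horizontal distance between green_tube and cup_seat below 0.007 m and z of green_tube in the frame of cup_seat between -0.004 and 0.006 m and angle between green_tube's own z axis and vertical below 0.2 rad and contact force between the fingers and green_tube above 1 N and contact force between green_tube and mixer above 3 N and contact force between each of the arm, the fingers and mixer below 0.5 N), for 3 s.
At the end, for the whole second after the job is handed in: Green-capped tube upright (0.2 rad) on the cup floor within 7 mm of its centre, gripped by the fingers and alone pressing the head 3 to 7 mm down (robot not touching the mixer); the other three tubes upright in their sockets; bystanders within 30 mm of their starts (all of step 2 and horizontal distance between red_tube and carousel between 0.052 and 0.068 m and z of red_tube in the frame of carousel between 0.0195 and 0.0295 m and angle between each of red_tube, purple_tube, violet_tube's own z axis and vertical below 0.2 rad and horizontal distance between purple_tube and carousel between 0.052 and 0.068 m and z of purple_tube in the frame of carousel between 0.0195 and 0.0295 m and horizontal distance between violet_tube and carousel between 0.052 and 0.068 m and z of violet_tube in the frame of carousel between 0.0195 and 0.0295 m and distance of each of petri_dish, stain_bottle_red, stain_bottle_blue, specimen_cup, gauze_roll from where it was at the start of the episode below 0.03 m); the arm keeps its last pose, push and grip.
It fails at once if the glass tube is rammed into the mixer (more than 25 N) (contact force between green_tube and mixer above 25 N).
It fails at once if another tube is pulled out of the carousel or tipped (z of any of red_tube, purple_tube, violet_tube in the frame of carousel above 0.0535 m or angle between any of red_tube, purple_tube, violet_tube's own z axis and vertical above 0.45 rad).
It fails at once if a bystander is pushed away or knocked over (distance of any of petri_dish, stain_bottle_red, stain_bottle_blue, specimen_cup, gauze_roll from where it was at the start of the episode above 0.03 m or angle between any of petri_dish, stain_bottle_red, stain_bottle_blue, specimen_cup, gauze_roll's own z axis and vertical above 0.5 rad).
It also fails if it takes over 51 s, if anything falls off the work surface, if the arm or the gripper's body presses on something with over 40 N, if the wrist force passes 120 N, or if a joint passes its speed limit or range.

## Working session

There is one attempt and no reset: what is moved stays moved. The work goes in short steps, Python scripts to look and compute and a tool call to move; the robot and the scene stay as the last step left them, time stands still between calls to the robot, and variables do not carry over. Pictures are saved under pics/ and viewed, at most 10 in all, crops included, and the job is handed in when it is done.

Besides the shell and the picture viewer there is one more tool, called after "Emit:" in YAML: its name, and indented under it one key for each argument. drive_tool: Moves the arm, as the interface text tells. Its arguments: {"type":"object","properties":{"moves":{"type":"array"},"force":{"type":"number"}},"required":["moves"]}

```bash
mkdir -p pics; cat > h.py <<'E'
import numpy as np, cv2
from scipy.spatial.transform import Rotation as Ro
from cell import sensors, vision, workorder, env
def snap(n,f):
    c=vision.read_camera(n); cv2.imwrite(f,c["image"][:,:,::-1]); np.savez(f+'.npz',**c); return c
def ray(c,u,v,z):
    R=np.array(c["R"]);t=np.array(c["t"]); o=-R.T@t
    d=R.T@np.array([(u-c["cx"])/c["fx"],(v-c["cy"])/c["fy"],1]); return o+d*(z-o[2])/d[2]
def proj(c,X):
    p=np.array(c["R"])@np.array(X)+c["t"]; return c["fx"]*p[0]/p[2]+c["cx"],c["fy"]*p[1]/p[2]+c["cy"]
E
python3 - <<'E'
from h import *
for n in("top","side"):
    c=snap(n,f"pics/{n}1.png"); print(n,-np.array(c["R"]).T@c["t"],c["fx"],np.array(c["R"]).round(2).tolist())
o=sensors.get_obs(); print(o, env.tip_extent)
E
```

```text
top [0.49225645 0.04393904 1.09318538] 379.06929638468 [[-0.01, -1.0, 0.0], [-0.99, 0.01, -0.1], [0.1, -0.01, -0.99]]
side [0.61909012 0.87328491 0.47266693] 377.2751984112526 [[-1.0, 0.01, -0.01], [0.01, 0.43, -0.9], [-0.01, -0.9, -0.43]]
{'time_s': 0.1, 'qpos': array([-68.12004978,  18.43330021,  -4.01688507,  83.16781191,
         1.29505891,  78.54305484,  -3.2599359 ]), 'joint_velocities': array([ 0.02396543, -0.05900705,  0.01379428, -0.25626562, -0.12501939,
        0.10552246, -0.02273308]), 'effort': array([-1.02476392e-04, -4.92569768e+01, -4.05622758e-01, -3.13399851e+01,
       -6.40776032e-02,  3.94722121e-02,  7.98409428e-05]), 'tool_pos': array([0.23355744, 0.60605962, 0.2295891 ]), 'tool_rot': array([-1.79901078e+02,  5.23216235e-03,  1.58931007e+02]), 'force': array([-0.27800391,  0.21657808,  0.21391869]), 'wrist_torque': array([ 0.01148306, -0.01351407, -0.00085621]), 'grasp_force': 0.0, 'grip_width': 0.086940462608405} 0.008
```

View pics/top1.png

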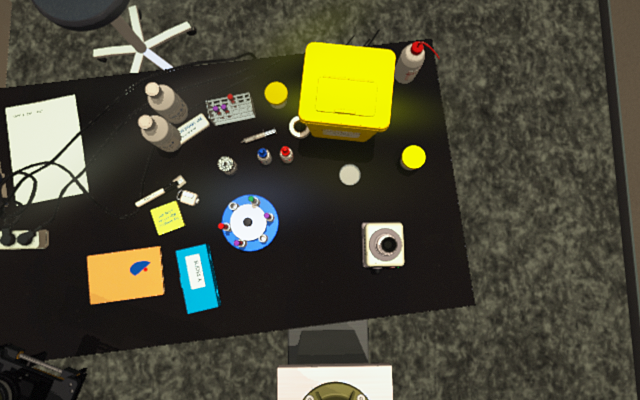

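View pics/side1.png

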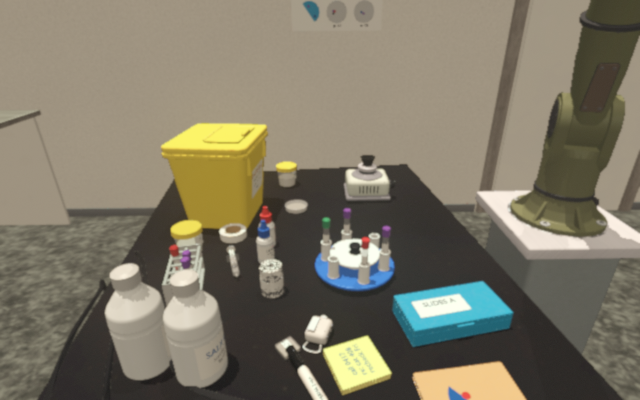

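Both views show the scene. In the top view the carousel is near (249,222) with the green cap near (253,200), and the mixer cup is near (388,244). I'll enlarge those areas.

```bash
python3 - <<'E'
import cv2,numpy as np
t=cv2.imread('pics/top1.png');s=cv2.imread('pics/side1.png')
f=lambda i,x,y,w,h,k:cv2.resize(i[y:y+h,x:x+w],None,fx=k,fy=k,interpolation=cv2.INTER_CUBIC)
cv2.imwrite('pics/a.png',np.hstack([f(t,210,185,80,75,5),f(t,350,210,80,75,5)]))
cv2.imwrite('pics/b.png',np.hstack([f(s,310,200,90,90,5),f(s,335,145,70,90,5)]))
E
```

```text
(no output)
```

View pics/a.png

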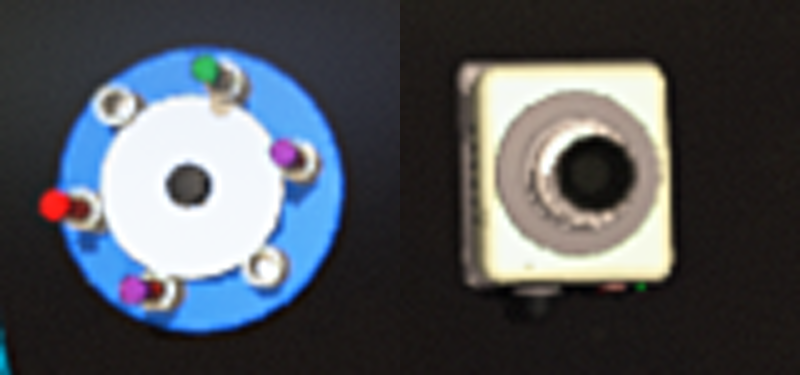

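View pics/b.png

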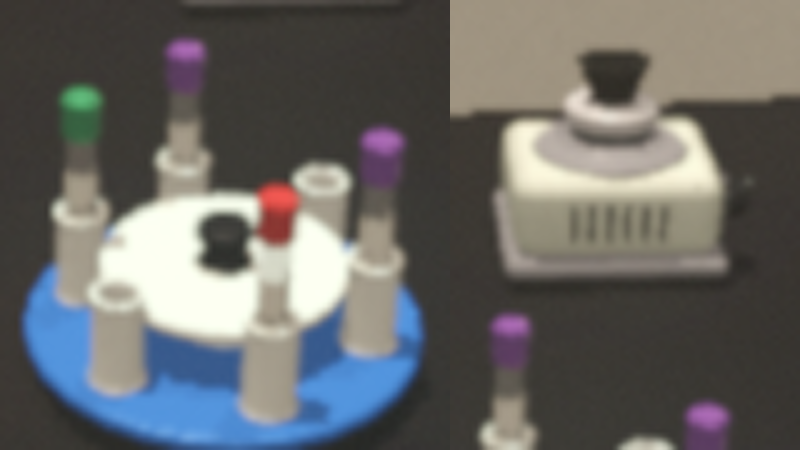

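The crops show, in full-image pixels:

| Feature | Top view | Side view |
|---|---|---|
| Green cap top | (250.6,198) | (326,219) |
| Cup rim centre | (388.6,244.4) | (367.4,156.2) |
| Knob | (247.4,221.6) | not read |

Green has an empty socket on one side and a purple tube on the other.

```bash
python3 - <<'E'
from h import *
T=dict(np.load('pics/top1.png.npz'));S=dict(np.load('pics/side1.png.npz'))
a=lambda x,y,ox,oy:((x+.5)/5-.5+ox,(y+.5)/5-.5+oy)
for n,p,z in [('green',(205,67),.1125),('pur1',(285,153),.1125),('pur2',(133,289),.1125),('red',(54,206),.1125),('knob',(189,184),.063)]:
    print('T',n,ray(T,*a(*p,210,185),z).round(4))
print('T cup',ray(T,*a(195,174,350,210),.119).round(4))
# mixer case top at z .074 corners
print('disc',ray(T,*a(203,173,350,210),.074).round(4)) 
print('rot disc',ray(T,*a(203,189,210,185),.02).round(4), 'deck',ray(T,*a(192,186,210,185),.045).round(4))
for n,p in [('green',(82,98)),('pur1',(186,50)),('pur2',(383,138)),('red',(278,196))]:
    print('S',n,ray(S,*a(*p,310,200),.1135).round(4))
print('S cup',ray(S,*a(164,58,335,145),.119).round(4))
import cv2
im=T['image'].astype(int)
# dark blob of the cup mouth, green cap blob centroid
h=cv2.cvtColor(T['image'],cv2.COLOR_RGB2HSV)
for n,m,(x,y,w,hh) in [('green',(h[...,0]>45)&(h[...,0]<85)&(h[...,1]>110),(245,190,15,15)),('cup',im.sum(2)<200,(378,233,22,22))]:
    v,u=np.nonzero(m[y:y+hh,x:x+w]);print(n,len(u),u.mean()+x,v.mean()+y,u.min()+x,u.max()+x,v.min()+y,v.max()+y)
E
```

```text
T green [0.6102 0.2142 0.1125]
T pur1 [0.5647 0.1726 0.1125]
T pur2 [0.4958 0.2507 0.1125]
T red [0.539  0.2918 0.1125]
T knob [0.5522 0.2312 0.063 ]
T cup [ 0.485 -0.14   0.119]
disc [ 0.4852 -0.1528  0.074 ]
rot disc [0.5518 0.2311 0.02  ] deck [0.5522 0.2328 0.045 ]
S green [0.6086 0.2161 0.1135]
S pur1 [0.5645 0.1757 0.1135]
S pur2 [0.4947 0.2509 0.1135]
S red [0.5393 0.2916 0.1135]
S cup [ 0.4844 -0.1426  0.119 ]
green 22 250.9090909090909 198.45454545454547 249 253 196 201
cup 180 388.6333333333333 244.3388888888889 381 396 237 251
```

```bash
cat >> h.py <<'E'
def go(target,ydir=None):
    o=sensors.get_obs(); R=Ro.from_euler('xyz',o['tool_rot'],degrees=True)
    print('t',round(o['time_s'],2),'pos',o['tool_pos'].round(4),'rot',o['tool_rot'].round(2),'F',o['force'].round(2),'w',round(o['grip_width'],4),'gf',o['grasp_force'])
    if target is not None: print('shift mm',(R.inv().apply(np.array(target)-o['tool_pos'])*1e3).round(1))
    if ydir is not None:
        ya=ydir+90  # yaw with tool down
        W=Ro.from_euler('xyz',[180,0,ya],degrees=True); 
        for k in (0,180): print('rotvec',(R.inv()*Ro.from_euler('xyz',[180,0,ya+k],degrees=True)).as_rotvec().round(3))
E
python3 -c "
from h import *
go([.6095,.215,.2],-15.7)"
```

```text
t 0.1 pos [0.2336 0.6061 0.2296] rot [-1.7990e+02  1.0000e-02  1.5893e+02] F [-0.28  0.22  0.21] w 0.0869 gf 0.0
shift mm [-491.4 -229.7   30. ]
rotvec [-1.000e-03  1.000e-03  1.477e+00]
rotvec [-1.000e-03 -1.000e-03 -1.665e+00]
```

Emit:
drive_tool:
  moves:
    - {"x":-15,"y":-7,"z":0,"rz":0.05,"fingers":0}
    - {"x":-45,"y":-21,"z":0,"rz":0.15,"fingers":0}
    - {"x":-90,"y":-42,"z":0,"rz":0.28,"fingers":0}
    - {"x":-135,"y":-63,"z":0,"rz":0.42,"fingers":0}
    - {"x":-180,"y":-84,"z":0,"rz":0.56,"fingers":0}
    - {"x":-225,"y":-105,"z":0,"rz":0.7,"fingers":0}
    - {"x":-270,"y":-126,"z":0,"rz":0.84,"fingers":0}
    - {"x":-315,"y":-147,"z":0,"rz":0.98,"fingers":0}
    - {"x":-360,"y":-168,"z":5,"rz":1.12,"fingers":0}
    - {"x":-405,"y":-189,"z":10,"rz":1.25,"fingers":0}
    - {"x":-445,"y":-208,"z":20,"rz":1.36,"fingers":0}
    - {"x":-475,"y":-222,"z":26,"rz":1.44,"fingers":0}
    - {"x":-491,"y":-230,"z":30,"rz":1.477,"fingers":0}
    - {"x":-491,"y":-230,"z":30,"rz":1.477,"fingers":0}
    - {"x":-491,"y":-230,"z":30,"rz":1.477,"fingers":0}

```text
invalid input at $.moves[0]: expected keys x, y, z, rx, ry, rz, fingers
```

```bash
python3 - <<'E'
from h import *
go([.6095,.215,.0935],-15.7)
import cv2
t=snap('top','pics/t2.png')['image'][:,:,::-1];s=snap('side','pics/s2.png')['image'][:,:,::-1]
f=lambda i,x,y,w,h,k:cv2.resize(i[y:y+h,x:x+w],None,fx=k,fy=k,interpolation=cv2.INTER_CUBIC)
cv2.imwrite('pics/c.png',np.hstack([f(t,190,150,100,110,4),f(s,290,170,100,110,4)]))
E
```

```text
t 0.1 pos [0.2336 0.6061 0.2296] rot [-1.7990e+02  1.0000e-02  1.5893e+02] F [-0.28  0.22  0.21] w 0.0869 gf 0.0
shift mm [-491.4 -229.5  136.5]
rotvec [-1.000e-03  1.000e-03  1.477e+00]
rotvec [-1.000e-03 -1.000e-03 -1.665e+00]
```

View pics/c.png

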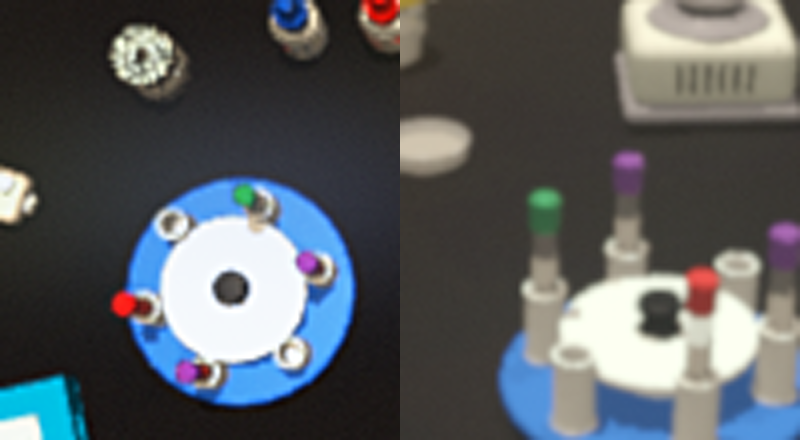

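The call was refused because every row needs all the keys. The arm hasn't moved and the picture is unchanged, so I'll resend with full rows.

Emit:
drive_tool:
  moves:
    - {"x":-15,"y":-7,"z":0,"rx":0,"ry":0,"rz":0.05,"fingers":0}
    - {"x":-45,"y":-21,"z":0,"rx":0,"ry":0,"rz":0.15,"fingers":0}
    - {"x":-90,"y":-42,"z":0,"rx":0,"ry":0,"rz":0.28,"fingers":0}
    - {"x":-135,"y":-63,"z":0,"rx":0,"ry":0,"rz":0.42,"fingers":0}
    - {"x":-180,"y":-84,"z":0,"rx":0,"ry":0,"rz":0.56,"fingers":0}
    - {"x":-225,"y":-105,"z":0,"rx":0,"ry":0,"rz":0.7,"fingers":0}
    - {"x":-270,"y":-126,"z":0,"rx":0,"ry":0,"rz":0.84,"fingers":0}
    - {"x":-315,"y":-147,"z":0,"rx":0,"ry":0,"rz":0.98,"fingers":0}
    - {"x":-360,"y":-168,"z":5,"rx":0,"ry":0,"rz":1.12,"fingers":0}
    - {"x":-405,"y":-189,"z":10,"rx":0,"ry":0,"rz":1.25,"fingers":0}
    - {"x":-445,"y":-208,"z":20,"rx":0,"ry":0,"rz":1.36,"fingers":0}
    - {"x":-475,"y":-222,"z":26,"rx":0,"ry":0,"rz":1.44,"fingers":0}
    - {"x":-491,"y":-230,"z":30,"rx":0,"ry":0,"rz":1.477,"fingers":0}
    - {"x":-491,"y":-230,"z":30,"rx":0,"ry":0,"rz":1.477,"fingers":0}
    - {"x":-491,"y":-230,"z":30,"rx":0,"ry":0,"rz":1.477,"fingers":0}

```text
time_s: 2.08
tool_pos: [0.6083, 0.2176, 0.2007]
tool_rot: [-179.9, -0.1, 74.5]
force: [1.0, 0.6, 0.9]
grip_width: 0.0436
grasp_force: 0.0
```

```bash
python3 - <<'E'
from h import *
go([.6095,.215,.0935],-15.7)
import cv2
t=snap('top','pics/t3.png')['image'][:,:,::-1];s=snap('side','pics/s3.png')['image'][:,:,::-1]
f=lambda i,x,y,w,h,k:cv2.resize(i[y:y+h,x:x+w],None,fx=k,fy=k,interpolation=cv2.INTER_CUBIC)
cv2.imwrite('pics/d.png',np.hstack([f(t,190,150,100,110,4),f(s,290,170,100,110,4)]))
E
```

```text
t 2.08 pos [0.6083 0.2176 0.2007] rot [-1.7994e+02 -7.0000e-02  7.4480e+01] F [0.95 0.6  0.9 ] w 0.0436 gf 0.0
shift mm [ -2.3   2.  107.2]
rotvec [-0.001 -0.001  0.003]
rotvec [ 2.000e-03 -2.000e-03 -3.138e+00]
```

View pics/d.png

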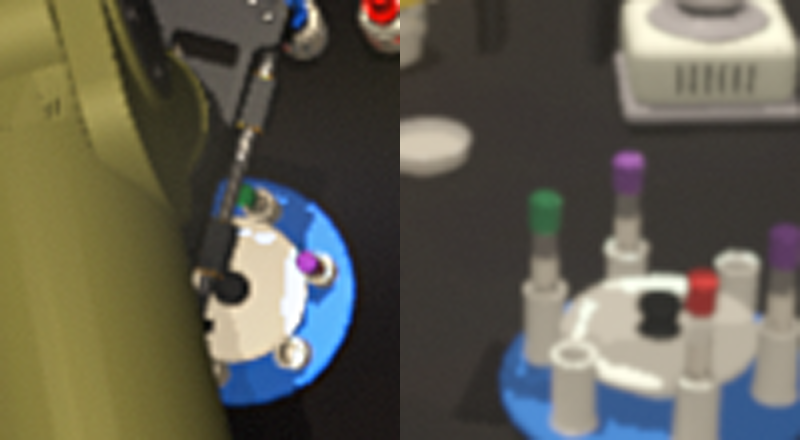

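The fingers sit over the green tube along the carousel radius, and the neighbouring tubes are clear. The tubes haven't moved, with the green top at side (326,219). I'll descend with the small correction.

Emit:
drive_tool:
  moves:
    - {"x":-1.5,"y":1.5,"z":8,"rx":0,"ry":0,"rz":0,"fingers":0}
    - {"x":-2,"y":2,"z":24,"rx":0,"ry":0,"rz":0,"fingers":0}
    - {"x":-2,"y":2,"z":45,"rx":0,"ry":0,"rz":0,"fingers":0}
    - {"x":-2,"y":2,"z":60,"rx":0,"ry":0,"rz":0,"fingers":0}
    - {"x":-2,"y":2,"z":67,"rx":0,"ry":0,"rz":0,"fingers":0}
    - {"x":-2,"y":2,"z":70,"rx":0,"ry":0,"rz":0,"fingers":0}
    - {"x":-2,"y":2,"z":70,"rx":0,"ry":0,"rz":0,"fingers":0}

```text
time_s: 3.05
tool_pos: [0.6109, 0.213, 0.1309]
tool_rot: [180.0, -0.0, 74.3]
force: [0.4, 0.4, -0.9]
grip_width: 0.0434
grasp_force: 0.0
```

```bash
python3 - <<'E'
from h import *
go([.6095,.215,.0935],-15.7)
import cv2
s=snap('side','pics/s4.png')['image'][:,:,::-1]
cv2.imwrite('pics/e.png',cv2.resize(s[140:260,270:390],None,fx=5,fy=5,interpolation=cv2.INTER_CUBIC))
E
```

```text
t 3.05 pos [0.6109 0.213  0.1309] rot [ 1.7997e+02 -2.0000e-02  7.4300e+01] F [ 0.42  0.4  -0.92] w 0.0434 gf 0.0
shift mm [ 1.6 -1.9 37.4]
rotvec [ 0.001 -0.     0.   ]
rotvec [ 1.000e-03  1.000e-03 -3.142e+00]
```

View pics/e.png

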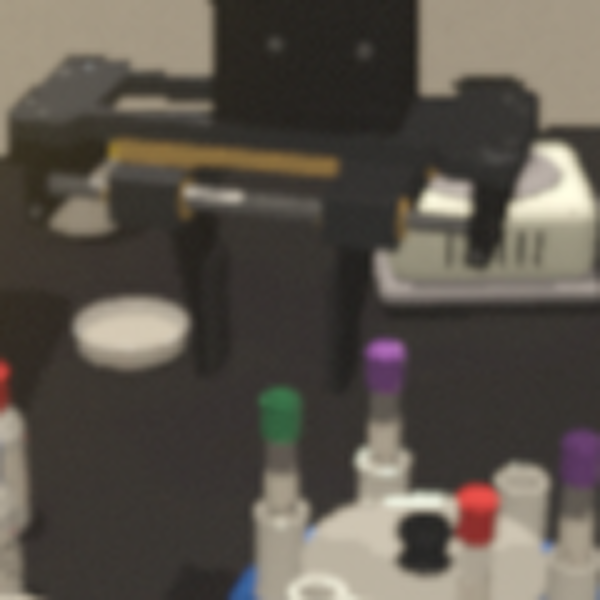

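The finger tips at (207,370) and (345,385) straddle the cap, whose top is at (281,398) in the crop. I'll correct by about 2 mm and go down to the cap middle.

Emit:
drive_tool:
  moves:
    - {"x":1.7,"y":-1.9,"z":5,"rx":0,"ry":0,"rz":0,"fingers":0}
    - {"x":1.7,"y":-1.9,"z":14,"rx":0,"ry":0,"rz":0,"fingers":0}
    - {"x":1.7,"y":-1.9,"z":24,"rx":0,"ry":0,"rz":0,"fingers":0}
    - {"x":1.7,"y":-1.9,"z":32,"rx":0,"ry":0,"rz":0,"fingers":0}
    - {"x":1.7,"y":-1.9,"z":36,"rx":0,"ry":0,"rz":0,"fingers":0}
    - {"x":1.7,"y":-1.9,"z":37.5,"rx":0,"ry":0,"rz":0,"fingers":0}
    - {"x":1.7,"y":-1.9,"z":37.5,"rx":0,"ry":0,"rz":0,"fingers":0}
    - {"x":1.7,"y":-1.9,"z":37.5,"rx":0,"ry":0,"rz":0,"fingers":0}

```text
time_s: 4.1
tool_pos: [0.6095, 0.2152, 0.0935]
tool_rot: [180.0, -0.0, 74.3]
force: [0.1, -0.2, -0.3]
grip_width: 0.0437
grasp_force: 0.0
```

Emit:
drive_tool:
  moves:
    - {"x":0,"y":0,"z":0,"rx":0,"ry":0,"rz":0,"fingers":0.5}
    - {"x":0,"y":0,"z":0,"rx":0,"ry":0,"rz":0,"fingers":0.6}
    - {"x":0,"y":0,"z":0,"rx":0,"ry":0,"rz":0,"fingers":0.75}
    - {"x":0,"y":0,"z":0,"rx":0,"ry":0,"rz":0,"fingers":1}
    - {"x":0,"y":0,"z":0,"rx":0,"ry":0,"rz":0,"fingers":1}
    - {"x":0,"y":0,"z":0,"rx":0,"ry":0,"rz":0,"fingers":1}
    - {"x":0,"y":0,"z":0,"rx":0,"ry":0,"rz":0,"fingers":1}
  force: 30

```text
time_s: 4.97
tool_pos: [0.6093, 0.2151, 0.0931]
tool_rot: [180.0, -0.0, 74.3]
force: [0.3, 1.0, -0.0]
grip_width: 0.0141
grasp_force: 30.0
```

```bash
python3 -c "
from h import *
go([.6095,.215,.20],-15.7)"
```

```text
t 4.97 pos [0.6093 0.2151 0.0931] rot [180.   -0.   74.3] F [ 0.26  0.98 -0.03] w 0.0141 gf 29.99925345182419
shift mm [   0.     0.3 -106.9]
rotvec [ 0. -0.  0.]
rotvec [ 0.     0.    -3.142]
```

Emit:
drive_tool:
  moves:
    - {"x":0,"y":0,"z":-3,"rx":0,"ry":0,"rz":0,"fingers":1}
    - {"x":0,"y":0,"z":-10,"rx":0,"ry":0,"rz":0,"fingers":1}
    - {"x":0,"y":0,"z":-20,"rx":0,"ry":0,"rz":0,"fingers":1}
    - {"x":0,"y":0,"z":-32,"rx":0,"ry":0,"rz":0,"fingers":1}
    - {"x":0,"y":0,"z":-45,"rx":0,"ry":0,"rz":0,"fingers":1}
    - {"x":0,"y":0,"z":-60,"rx":0,"ry":0,"rz":0,"fingers":1}
    - {"x":0,"y":0,"z":-75,"rx":0,"ry":0,"rz":0,"fingers":1}
    - {"x":0,"y":0,"z":-92,"rx":0,"ry":0,"rz":0,"fingers":1}
    - {"x":0,"y":0,"z":-108,"rx":0,"ry":0,"rz":0,"fingers":1}
    - {"x":0,"y":0,"z":-118,"rx":0,"ry":0,"rz":0,"fingers":1}
    - {"x":0,"y":0,"z":-122,"rx":0,"ry":0,"rz":0,"fingers":1}
    - {"x":0,"y":0,"z":-122,"rx":0,"ry":0,"rz":0,"fingers":1}

```text
time_s: 6.48
tool_pos: [0.6091, 0.215, 0.215]
tool_rot: [-180.0, 0.0, 74.3]
force: [0.4, 0.3, -0.1]
grip_width: 0.0139
grasp_force: 30.0
```

```bash
python3 - <<'E'
from h import *
go([.485,-.141,.2151],-15.7)
import cv2
s=snap('side','pics/s5.png')['image'][:,:,::-1]
cv2.imwrite('pics/f.png',cv2.resize(s[120:290,270:420],None,fx=3.5,fy=3.5,interpolation=cv2.INTER_CUBIC))
E
```

```text
t 6.47 pos [0.6091 0.215  0.215 ] rot [-1.7999e+02  1.0000e-02  7.4300e+01] F [ 0.38  0.34 -0.08] w 0.0139 gf 29.999530613422394
shift mm [-3.764e+02 -2.320e+01 -1.000e-01]
rotvec [-0.  0.  0.]
rotvec [-0.    -0.    -3.142]
```

View pics/f.png

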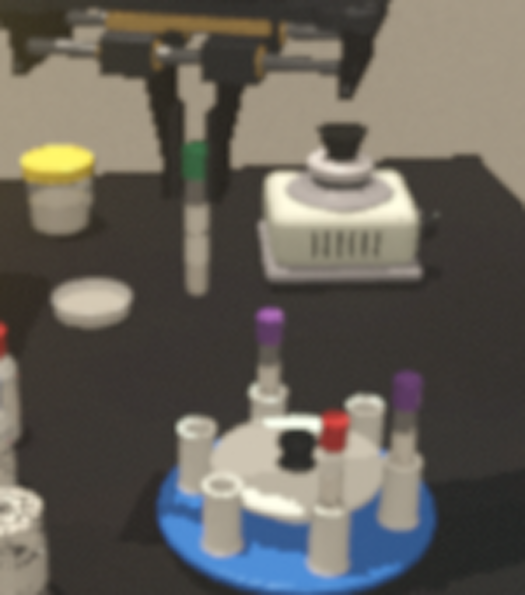

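The tube hangs vertically in the grip, with its bottom at about (196,292) in the crop. The three other tubes are still standing. Next I'll carry it over the mixer.

Emit:
drive_tool:
  moves:
    - {"x":-6,"y":0,"z":0,"rx":0,"ry":0,"rz":0,"fingers":1}
    - {"x":-20,"y":-1,"z":0,"rx":0,"ry":0,"rz":0,"fingers":1}
    - {"x":-42,"y":-2.5,"z":0,"rx":0,"ry":0,"rz":0,"fingers":1}
    - {"x":-70,"y":-4,"z":0,"rx":0,"ry":0,"rz":0,"fingers":1}
    - {"x":-100,"y":-6,"z":0,"rx":0,"ry":0,"rz":0,"fingers":1}
    - {"x":-130,"y":-8,"z":0,"rx":0,"ry":0,"rz":0,"fingers":1}
    - {"x":-160,"y":-10,"z":0,"rx":0,"ry":0,"rz":0,"fingers":1}
    - {"x":-190,"y":-12,"z":0,"rx":0,"ry":0,"rz":0,"fingers":1}
    - {"x":-220,"y":-14,"z":0,"rx":0,"ry":0,"rz":0,"fingers":1}
    - {"x":-250,"y":-15.5,"z":0,"rx":0,"ry":0,"rz":0,"fingers":1}
    - {"x":-280,"y":-17,"z":0,"rx":0,"ry":0,"rz":0,"fingers":1}
    - {"x":-310,"y":-19,"z":0,"rx":0,"ry":0,"rz":0,"fingers":1}
    - {"x":-336,"y":-21,"z":0,"rx":0,"ry":0,"rz":0,"fingers":1}
    - {"x":-356,"y":-22,"z":0,"rx":0,"ry":0,"rz":0,"fingers":1}
    - {"x":-370,"y":-23,"z":0,"rx":0,"ry":0,"rz":0,"fingers":1}
    - {"x":-376.5,"y":-23,"z":0,"rx":0,"ry":0,"rz":0,"fingers":1}
    - {"x":-376.5,"y":-23,"z":0,"rx":0,"ry":0,"rz":0,"fingers":1}
    - {"x":-376.5,"y":-23,"z":0,"rx":0,"ry":0,"rz":0,"fingers":1}
    - {"x":-376.5,"y":-23,"z":0,"rx":0,"ry":0,"rz":0,"fingers":1}

```text
time_s: 8.9
tool_pos: [0.4855, -0.1404, 0.2149]
tool_rot: [-180.0, 0.0, 74.4]
force: [-0.5, -0.0, 0.3]
grip_width: 0.0145
grasp_force: 30.0
```

```bash
python3 - <<'E'
from h import *
go([.485,-.141,.190],-15.7)
import cv2
s=snap('side','pics/s6.png')['image'][:,:,::-1];t=snap('top','pics/t6.png')['image'][:,:,::-1]
f=lambda i,x,y,w,h,k:cv2.resize(i[y:y+h,x:x+w],None,fx=k,fy=k,interpolation=cv2.INTER_CUBIC)
cv2.imwrite('pics/g.png',np.hstack([f(s,330,100,80,110,5),f(t,350,190,80,110,5)]))
E
```

```text
t 8.9 pos [ 0.4855 -0.1404  0.2149] rot [-179.99    0.     74.38] F [-0.52 -0.02  0.31] w 0.0145 gf 29.999525975435972
shift mm [-0.7 -0.3 24.9]
rotvec [-0.     0.     0.001]
rotvec [-0.   -0.   -3.14]
```

View pics/g.png

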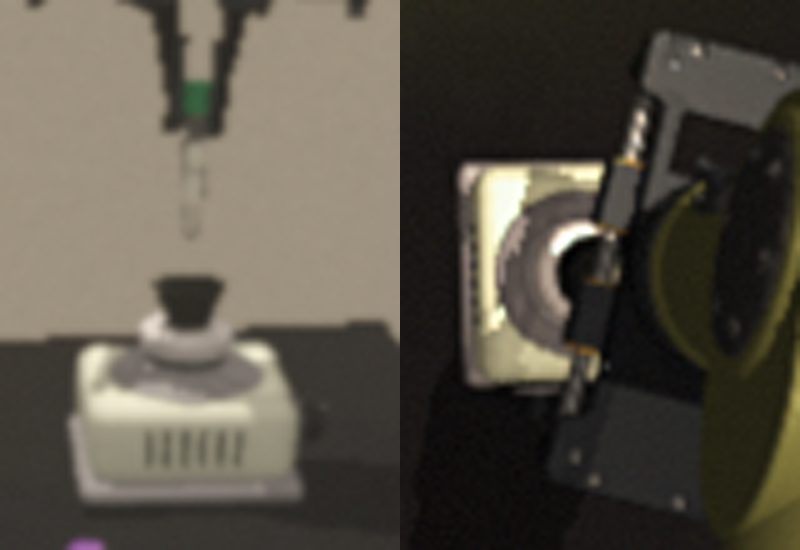

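In the side crop the tube (x≈191) lines up with the cup (x≈189), so centring is within about 1 mm. I'll descend to just above the cup floor.

Emit:
drive_tool:
  moves:
    - {"x":-0.4,"y":-0.4,"z":4,"rx":0,"ry":0,"rz":0,"fingers":1}
    - {"x":-0.4,"y":-0.4,"z":11,"rx":0,"ry":0,"rz":0,"fingers":1}
    - {"x":-0.4,"y":-0.4,"z":19,"rx":0,"ry":0,"rz":0,"fingers":1}
    - {"x":-0.4,"y":-0.4,"z":26,"rx":0,"ry":0,"rz":0,"fingers":1}
    - {"x":-0.4,"y":-0.4,"z":32,"rx":0,"ry":0,"rz":0,"fingers":1}
    - {"x":-0.4,"y":-0.4,"z":37,"rx":0,"ry":0,"rz":0,"fingers":1}
    - {"x":-0.4,"y":-0.4,"z":41,"rx":0,"ry":0,"rz":0,"fingers":1}
    - {"x":-0.4,"y":-0.4,"z":43,"rx":0,"ry":0,"rz":0,"fingers":1}
    - {"x":-0.4,"y":-0.4,"z":43,"rx":0,"ry":0,"rz":0,"fingers":1}
    - {"x":-0.4,"y":-0.4,"z":43,"rx":0,"ry":0,"rz":0,"fingers":1}
  force: 40

```text
time_s: 10.25
tool_pos: [0.4849, -0.1415, 0.1723]
tool_rot: [180.0, -0.0, 74.3]
force: [0.6, 0.1, -0.3]
grip_width: 0.0135
grasp_force: 40.0
```

Emit:
drive_tool:
  moves:
    - {"x":0,"y":0,"z":1,"rx":0,"ry":0,"rz":0,"fingers":1}
    - {"x":0,"y":0,"z":2,"rx":0,"ry":0,"rz":0,"fingers":1}
    - {"x":0,"y":0,"z":3,"rx":0,"ry":0,"rz":0,"fingers":1}
    - {"x":0,"y":0,"z":4,"rx":0,"ry":0,"rz":0,"fingers":1}
    - {"x":0,"y":0,"z":5,"rx":0,"ry":0,"rz":0,"fingers":1}
    - {"x":0,"y":0,"z":5,"rx":0,"ry":0,"rz":0,"fingers":1}
    - {"x":0,"y":0,"z":5,"rx":0,"ry":0,"rz":0,"fingers":1}

```text
time_s: 11.12
tool_pos: [0.485, -0.1415, 0.1674]
tool_rot: [180.0, -0.0, 74.3]
force: [-0.2, -0.0, 4.7]
grip_width: 0.0141
grasp_force: 40.0
```

Contact matches the estimate: 4.7 N is about 1.3 mm of head travel. I'll press about 3.7 mm further.

Emit:
drive_tool:
  moves:
    - {"x":0,"y":0,"z":0.8,"rx":0,"ry":0,"rz":0,"fingers":1}
    - {"x":0,"y":0,"z":1.6,"rx":0,"ry":0,"rz":0,"fingers":1}
    - {"x":0,"y":0,"z":2.4,"rx":0,"ry":0,"rz":0,"fingers":1}
    - {"x":0,"y":0,"z":3.2,"rx":0,"ry":0,"rz":0,"fingers":1}
    - {"x":0,"y":0,"z":3.8,"rx":0,"ry":0,"rz":0,"fingers":1}
    - {"x":0,"y":0,"z":3.8,"rx":0,"ry":0,"rz":0,"fingers":1}
    - {"x":0,"y":0,"z":3.8,"rx":0,"ry":0,"rz":0,"fingers":1}
    - {"x":0,"y":0,"z":3.8,"rx":0,"ry":0,"rz":0,"fingers":1}

```text
time_s: 12.12
tool_pos: [0.4852, -0.1415, 0.1639]
tool_rot: [179.9, -0.0, 74.3]
force: [-0.2, 0.2, 7.3]
grip_width: 0.0138
grasp_force: 40.0
```

```bash
python3 - <<'E'
from h import *
go([.485,-.141,.1636])
import cv2
s=snap('side','pics/s7.png')['image'][:,:,::-1];s0=cv2.imread('pics/s6.png')
f=lambda i,x,y,w,h,k:cv2.resize(i[y:y+h,x:x+w],None,fx=k,fy=k,interpolation=cv2.INTER_CUBIC)
cv2.imwrite('pics/i.png',np.hstack([f(s0,330,110,80,90,5),f(s,330,110,80,90,5)]))
go(None)
E
```

```text
t 12.12 pos [ 0.4852 -0.1415  0.1639] rot [ 1.7994e+02 -2.0000e-02  7.4300e+01] F [-0.2   0.2   7.34] w 0.0138 gf 40.00100165605545
shift mm [ 0.4 -0.3  0.3]
t 12.18 pos [ 0.4851 -0.1415  0.1639] rot [ 1.7994e+02 -2.0000e-02  7.4300e+01] F [-1.39 -0.23  7.28] w 0.0142 gf 40.00117555260658
```

View pics/i.png

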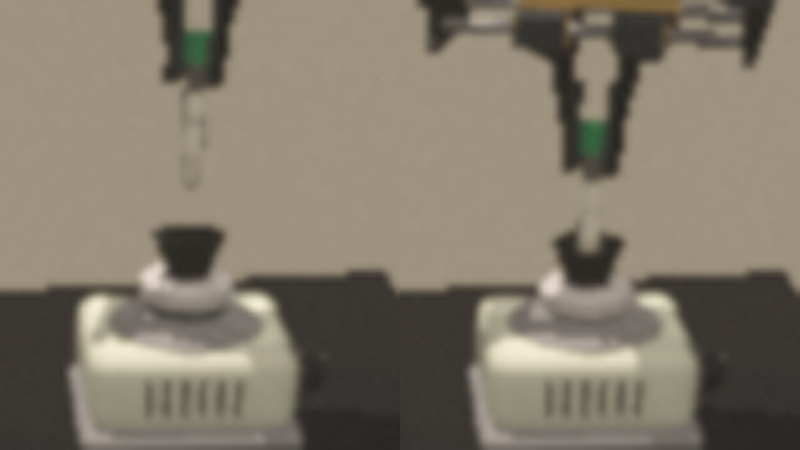

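The tube stands upright in the cup and the head is visibly down, with the rim at row 237 against 230 before. 7.3 N is about 4.3 mm. I'll press 0.5 mm further and hold.

Emit:
drive_tool:
  moves:
    - {"x":0,"y":0,"z":0.3,"rx":0,"ry":0,"rz":0,"fingers":1}
    - {"x":0,"y":0,"z":0.5,"rx":0,"ry":0,"rz":0,"fingers":1}
    - {"x":0,"y":0,"z":0.5,"rx":0,"ry":0,"rz":0,"fingers":1}
    - {"x":0,"y":0,"z":0.5,"rx":0,"ry":0,"rz":0,"fingers":1}
    - {"x":0,"y":0,"z":0.5,"rx":0,"ry":0,"rz":0,"fingers":1}
    - {"x":0,"y":0,"z":0.5,"rx":0,"ry":0,"rz":0,"fingers":1}
    - {"x":0,"y":0,"z":0.5,"rx":0,"ry":0,"rz":0,"fingers":1}
    - {"x":0,"y":0,"z":0.5,"rx":0,"ry":0,"rz":0,"fingers":1}
    - {"x":0,"y":0,"z":0.5,"rx":0,"ry":0,"rz":0,"fingers":1}
    - {"x":0,"y":0,"z":0.5,"rx":0,"ry":0,"rz":0,"fingers":1}
    - {"x":0,"y":0,"z":0.5,"rx":0,"ry":0,"rz":0,"fingers":1}
    - {"x":0,"y":0,"z":0.5,"rx":0,"ry":0,"rz":0,"fingers":1}

```text
time_s: 13.68
tool_pos: [0.4852, -0.1415, 0.1635]
tool_rot: [179.9, -0.0, 74.3]
force: [-1.4, -0.6, 9.1]
grip_width: 0.0135
grasp_force: 40.0
```

Emit:
drive_tool:
  moves:
    - {"x":0,"y":0,"z":0,"rx":0,"ry":0,"rz":0,"fingers":1}
    - {"x":0,"y":0,"z":0,"rx":0,"ry":0,"rz":0,"fingers":1}
    - {"x":0,"y":0,"z":0,"rx":0,"ry":0,"rz":0,"fingers":1}
    - {"x":0,"y":0,"z":0,"rx":0,"ry":0,"rz":0,"fingers":1}
    - {"x":0,"y":0,"z":0,"rx":0,"ry":0,"rz":0,"fingers":1}
    - {"x":0,"y":0,"z":0,"rx":0,"ry":0,"rz":0,"fingers":1}
    - {"x":0,"y":0,"z":0,"rx":0,"ry":0,"rz":0,"fingers":1}
    - {"x":0,"y":0,"z":0,"rx":0,"ry":0,"rz":0,"fingers":1}
    - {"x":0,"y":0,"z":0,"rx":0,"ry":0,"rz":0,"fingers":1}
    - {"x":0,"y":0,"z":0,"rx":0,"ry":0,"rz":0,"fingers":1}
    - {"x":0,"y":0,"z":0,"rx":0,"ry":0,"rz":0,"fingers":1}
    - {"x":0,"y":0,"z":0,"rx":0,"ry":0,"rz":0,"fingers":1}
    - {"x":0,"y":0,"z":0,"rx":0,"ry":0,"rz":0,"fingers":1}
    - {"x":0,"y":0,"z":0,"rx":0,"ry":0,"rz":0,"fingers":1}
    - {"x":0,"y":0,"z":0,"rx":0,"ry":0,"rz":0,"fingers":1}
    - {"x":0,"y":0,"z":0,"rx":0,"ry":0,"rz":0,"fingers":1}
    - {"x":0,"y":0,"z":0,"rx":0,"ry":0,"rz":0,"fingers":1}
    - {"x":0,"y":0,"z":0,"rx":0,"ry":0,"rz":0,"fingers":1}
    - {"x":0,"y":0,"z":0,"rx":0,"ry":0,"rz":0,"fingers":1}
    - {"x":0,"y":0,"z":0,"rx":0,"ry":0,"rz":0,"fingers":1}

```text
time_s: 16.18
tool_pos: [0.4852, -0.1416, 0.1635]
tool_rot: [179.9, -0.0, 74.3]
force: [-0.5, 0.4, 7.5]
grip_width: 0.0143
grasp_force: 40.0
```

Emit:
drive_tool:
  moves:
    - {"x":0,"y":0,"z":0,"rx":0,"ry":0,"rz":0,"fingers":1}
    - {"x":0,"y":0,"z":0,"rx":0,"ry":0,"rz":0,"fingers":1}
    - {"x":0,"y":0,"z":0,"rx":0,"ry":0,"rz":0,"fingers":1}
    - {"x":0,"y":0,"z":0,"rx":0,"ry":0,"rz":0,"fingers":1}
    - {"x":0,"y":0,"z":0,"rx":0,"ry":0,"rz":0,"fingers":1}
    - {"x":0,"y":0,"z":0,"rx":0,"ry":0,"rz":0,"fingers":1}
    - {"x":0,"y":0,"z":0,"rx":0,"ry":0,"rz":0,"fingers":1}
    - {"x":0,"y":0,"z":0,"rx":0,"ry":0,"rz":0,"fingers":1}

```text
time_s: 17.18
tool_pos: [0.4852, -0.1415, 0.1635]
tool_rot: [179.9, -0.0, 74.3]
force: [-1.5, 0.7, 7.1]
grip_width: 0.0141
grasp_force: 40.0
```

```bash
python3 -c "
from h import *
go(None); print(workorder.sign_off())"
```

```text
t 17.18 pos [ 0.4852 -0.1415  0.1635] rot [ 1.7993e+02 -3.0000e-02  7.4300e+01] F [-1.46  0.72  7.09] w 0.0141 gf 40.00133894383907
the job is handed in; nothing more can be done
None
```

The job is handed in with the green-capped tube still gripped and pressing the mixer head about 4–5 mm down (estimated from 7–9 N at the wrist), held for about 5 s before hand-in; the sign-off gave no verdict, and the other tubes were last seen standing just after the lift.

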